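Rock the vial sorter's gate over and feed the waiting vials

ROBOT

A 6-joint arm with a two-finger parallel gripper is mounted at the origin on a cart in front of the work surface, level with it; the furniture and walls round the work are solid. World frame = base frame: x ahead of the robot, y to its left, z up, the work surface at z = 0. Lengths are in m, angles in rad, forces in N, time in s.
With the tool pointing down it reaches from about 0.225 to 0.725 m from the base axis. Payload 3.1 kg.
Tool frame: the origin (TCP) lies midway between the tips of the shut fingers; the grasp point (between the pads) lies 19 mm behind it (ctrl.grip_depth is the z of the grasp point in the tool frame, in m); z points along the fingers, y is the direction in which the jaws open and shut (so a half turn about z gives the same grasp; the last joint's range is limited). The gripper opens to 85 mm and grips with 20 to 120 N. Pads are 22 mm wide; open, the fingers measure 114 mm over their backs; the gripper's body (76 mm by 85 mm) begins 54 mm behind the grasp point. The pads swing forward as they close: fully open they stand 13 mm farther back than shut.
Start: joints at [-1.323, 0.048, 0.099, 1.622, 0, 1.443], TCP at [0.193, -0.488, 0.198] pointing down, gripper open.
Joint ranges: [-2.91, 2.91], [-0.99, 1.94], [-1.21, 1.42], [-2.12, 2.29], [-1.49, 1.47], [-3.14, 3.14]. Speed limits (rad/s): [2.79, 2.79, 3.14, 3.14, 3.14, 3.14].

INTERFACE

Orientations are given as [roll, pitch, yaw] about the fixed x, y, z axes, in that order (R = Rz(yaw) Ry(pitch) Rx(roll)).
In Python, from workcell import ctrl, viewer, job, boxes_of, mark_of gives the robot as it stands. The module is installed in compiled form; this text tells all that it offers.
- The arm moves only by the tool jog_arm, never from a script. Its argument "targets" is a list of rows, each an object of numbers: "ax", "ay", "az": the turn, a rotation vector about the tool's x, y, z in degrees; "x", "y", "z": the shift along the tool's x, y, z in mm; "fingers": the opening, from 0 (shut) to 1 (fully open). In form: [{"ax": .., "ay": .., "az": .., "x": .., "y": .., "z": .., "fingers": ..}, ...]. A call has 1 to 12 rows; each row shifts and turns the commanded pose from where the row before left it, along the tool's axes as they then stand; what a row does not reach is not made up. A row lasts 1/12 s, in which the tool goes at most 41.7 mm and 7.16 degrees, less where a joint would pass 70% of its speed; a pose out of reach is approached as far as the arm can. A call with a gripper value outside its range is refused whole. The fingers move at their own pace and stop on an object; "grip_force" is the grip in N (left out, the last holds). Time passes only in rows, so rows that do not move let the fingers close. It gives the time, the measured TCP pose, the force and the opening at its end, in the units of the state.
- ctrl.get_state(): the state, without advancing time (a new reading comes with each control period).
- viewer.get_image(name): name is "scene" or "side" or "wrist"; returns (picture, depth): 420x560x3 uint8, blue, green, red; 420x560 float32, m along the optical axis (not along the pixel's ray), 0 where there is no reading.
- viewer.get_calibration(name): a dict with "K" (3x3 intrinsics, pixels), "position" and "attitude" of the camera in the world. Camera axes: x right, y down, z forward; pixel columns grow to the right and rows downward; lengths in m; the calibration is good to about 2 mm. A picture is of the moment at which its call begins: read the wrist's pose just before it. get_calibration takes no time and is no camera call; for the wrist camera it gives the pose at the moment of the call.
- job.close_job(): hands the job in, once; it reports no verdict.
Trained networks look in the newest picture that a camera, given by its name, has taken for a name from the list of things; names that differ only in an ending like _2 or _b are one class to them, and where a whole thing is asked for, a point or a joint stands for the part that bears it (a point fixed in the world has none). Each returns a list of dicts, best first, with "conf" (0 to 1); they miss things now and then, are a little off and sometimes report something else, mostly with a low value. They report only what shows in the picture. A call takes as long as a camera call.
- boxes_of(target, camera): "xyz" ([x, y, z] in m, in world coordinates, good to about 4 mm: the middle of the surface that is visible of it).
- mark_of(target, camera): "xyz" ([x, y, z] in m, in world coordinates, good to about 4 mm: a listed point, or the origin of a listed thing).
The state is a dict: "time_s": time; "qpos": joint angles; "joint_vel": joint speeds; "tau": joint torques, N m; "eef_pos": TCP position; "tcp_rot": TCP orientation; "contact_force": force on the tool from outside, world axes, zero at the start; "torque": the same for the moment, N m; "gripper_width": finger opening in m.
Only numpy, scipy, OpenCV 4.12 (cv2) and the standard library are available. Lean on these libraries where they do the work, as an engineer would, in place of code of your own. Each camera call takes 0.05 s, during which the arm holds its last target.

TASK

The vial sorter's rocker gate is tipped to feed its left-hand pocket. With the fingertips, press the raised right-hand end of the rocker (its thumb tab) all the way down so that it feeds right and stays there, and only then push the two vials waiting on the feed shelf over its edge into the drop slot, so that both roll down into the right-hand pocket. Only press and push: do not pick up or lift anything, and leave the vial already in the left pocket and the other things on the worktop where they are.

Things in the scene. Friction and masses are not known exactly. Their poses are not given: they have to be found in the camera images.
- sorter: Vial sorter, white plastic and aluminium, fixed: base 100 x 440 mm, 158 mm high at most. Origin on the worktop (z = 0) under the rocker's pivot; x points to its back (away from the robot), y to its left, z up. All lanes are 57 mm wide inside, centred on x = 0, run along y and are slippery. Back panel: inner face x = 32 mm, top 158 mm from y = -30 to 162 mm, else 80 mm
- rocker (a joint): Tilt of the rocker gate, rad: aluminium trough 200 mm long along the sorter's y, pivoted at its middle 70 mm above the worktop, about the sorter's x axis. -0.18: left end down on its stop (feeds left); +0.18: right end down on its stop (feeds right). The pivot is stiff and it stays where it is left; pressing a tab takes 1 to 2 N
- right_tab (a point): Top middle of the right thumb tab: grey plastic pad, 34 mm along y, jutting forward (to the robot) 38 mm from the rocker's right end; 50 mm in front of and 83 mm to the right of the pivot. It moves down about 30 mm over the full swing; its top is then about 63 mm above the worktop
- left_tab (a point): Middle of the top of the like thumb tab at the rocker's left end
- feed_shelf (a point): Middle of the feed shelf's right edge, on its top face: sorter y = +22 mm, 128 mm above the worktop. The shelf runs left to y = +152 mm, falling slightly to 124 mm; lips 9 mm high along front and back, left end open; a 2.5 mm ridge across it at y = 83 mm keeps the two vials from rolling left
- drop_slot (a point): Middle of the drop slot's mouth, level with the feed shelf's edge. The slot leads down to the rocker's middle, from the shelf's edge (sorter y = +22 mm) to a wall at y = -20 mm (top at 156 mm), with a clear front (y = -30 to 30 mm, top at 156 mm)
- right_pocket (a point): On the floor of the right-hand pocket, 26 mm from its end wall. The pocket is the lower end of a chute that slopes from sorter y = -106 mm (floor at 46 mm) to the end wall at y = -206 mm (floor at 18 mm); its sides are 74 mm high
- left_pocket (a point): On the floor of the left-hand chute, near its end wall (26 mm from it)
- vial_near_slot_mid (a point): Glass vial, white cap, label, lying across the lane, cap to the front; 50 mm long, body 29 mm in diameter and 33 mm long, cap end 21 mm, about 30 g; rolls easily. The one on the feed shelf nearest the drop slot; the point is on its axis, 25 mm from its foot
- vial_behind_mid (a point): The same kind of vial, the second on the feed shelf, left of and touching or nearly touching the first: pushed to the right it pushes the first ahead. The point is on its axis, 25 mm from its foot
- vial_near_slot: The first vial; origin at the centre of its foot, z towards its cap
- vial_behind: The second vial; origin at the centre of its foot, z towards its cap
- vial_done: The same kind of vial, already lying in the left-hand pocket, to be left there; origin at the centre of its foot
- vial_standing: Blue-labelled vial, 24 mm wide, 55 mm high, standing in front of the sorter; leave alone
- tube_white: White ointment tube, 27 x 100 x 27 mm, lying in front of the sorter; leave alone
- tiny_box: Tiny white carton, 22 x 30 x 18 mm, in front of the sorter; leave alone
- glass_jar_2: Open glass jar, 54 mm wide, 70 mm high, on the left of the worktop; leave alone
- clear_small: Small clear bottle with a dark blue cap, 33 mm wide, 100 mm high, on the left; leave alone
- saline_250: Clear bottle, 67 mm wide, 148 mm high, on the right; leave alone
- swab_box: Small carton, 51 x 71 x 46 mm, at the left front; leave alone

How it is judged:
By the outcome, as a careful person would: the job done as asked, in the order asked, and still so for the second after the job is handed in, with the robot touching nothing.
It also fails if it takes over 45 s, if anything falls off the work surface, if the arm or the gripper's body presses on something with over 40 N, if the wrist force passes 120 N, or if a joint passes its speed limit or range.

## Working session

There is one attempt and no reset: what is moved stays moved. The work goes in short steps, Python scripts to look and compute and a tool call to move; the robot and the scene stay as the last step left them, time stands still between calls to the robot, and variables do not carry over. Pictures are saved under pics/ and viewed, and the job is handed in when it is done.

Besides the shell and the picture viewer there is one more tool, called after "Emit:" as a command line: name --argument value ..., lists and objects as JSON in quotes. jog_arm: Moves the arm, as the interface text tells. Its arguments: {"type":"object","properties":{"targets":{"type":"array"},"grip_force":{"type":"number"}},"required":["targets"]}

```bash
mkdir -p pics; python3 - <<'E'
from workcell import ctrl, viewer, boxes_of, mark_of
import cv2, numpy as np
s=ctrl.get_state();print(s)
for n in ("scene","side"):
    im,d=viewer.get_image(n); cv2.imwrite(f"pics/{n}0.png",im)
    c=viewer.get_calibration(n); print(n,c)
    for t in ["sorter","right_tab","left_tab","feed_shelf","drop_slot","right_pocket","left_pocket","vial_near_slot_mid","vial_behind_mid","vial_done"]:
        print(t,[(np.round(r['xyz'],3).tolist(),round(r['conf'],2)) for r in mark_of(t,n)[:2]])
print(ctrl.get_state()['time_s'])
E
```

```text
{'time_s': 0.0, 'qpos': array([-1.32280352e+00,  4.87288369e-02,  9.75630756e-02,  1.62198256e+00,
        5.83516964e-06,  1.44299314e+00]), 'joint_vel': array([-0.00050719, -0.00180891,  0.00273307, -0.0011353 , -0.00018061,
       -0.00029348]), 'tau': array([-8.35975770e-04, -3.38780558e+01,  3.20014966e+01,  2.03115481e-02,
       -4.11349231e-05, -2.91438319e-06]), 'eef_pos': array([ 0.19249874, -0.48768944,  0.19631121]), 'tcp_rot': array([-3.13926059e+00, -3.05561743e-04,  3.75795624e-01]), 'contact_force': array([0.27957602, 0.81754862, 0.14644166]), 'torque': array([0.01312113, 0.01270266, 0.05397626]), 'gripper_width': 0.08517908150830432}
scene {'K': array([[432.14471281,   0.        , 283.68845297],
       [  0.        , 432.14471281, 207.24121642],
       [  0.        ,   0.        ,   1.        ]]), 'position': array([-0.26806421, -0.67199823,  0.64124257]), 'attitude': array([-2.0531997 , -0.02078901, -0.82338032])}
sorter [([0.561, 0.02, -0.005], 0.67)]
right_tab [([0.499, -0.055, 0.084], 0.7)]
left_tab [([0.522, 0.111, 0.072], 0.72), ([0.559, 0.021, 0.132], 0.59)]
f
[... 553 characters left out ...]
ray([-2.1462664 , -0.00572897, -2.78772849])}
sorter [([0.56, 0.018, 0.002], 0.78)]
right_tab [([0.499, -0.052, 0.089], 0.68), ([0.443, 0.022, -0.002], 0.61)]
left_tab [([0.522, 0.11, 0.066], 0.87)]
feed_shelf [([0.561, 0.039, 0.13], 0.79), ([0.565, 0.021, 0.002], 0.55)]
drop_slot [([0.563, 0.022, 0.128], 0.68)]
right_pocket [([0.609, 0.206, 0.033], 0.63), ([0.594, 0.388, -0.001], 0.17)]
left_pocket [([0.582, 0.201, 0.027], 0.77), ([0.413, 0.421, 0.001], 0.7)]
vial_near_slot_mid [([0.501, -0.056, 0.09], 0.62), ([0.561, 0.061, 0.14], 0.48)]
vial_behind_mid [([0.494, 0.422, -0.002], 0.71), ([0.567, 0.094, 0.14], 0.57)]
vial_done [([0.609, 0.204, 0.034], 0.4), ([0.561, 0.019, 0.003], 0.25)]
1.1
```

View pics/scene0.png

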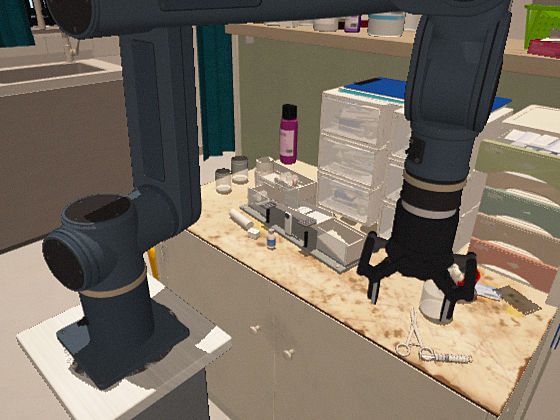

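View pics/side0.png

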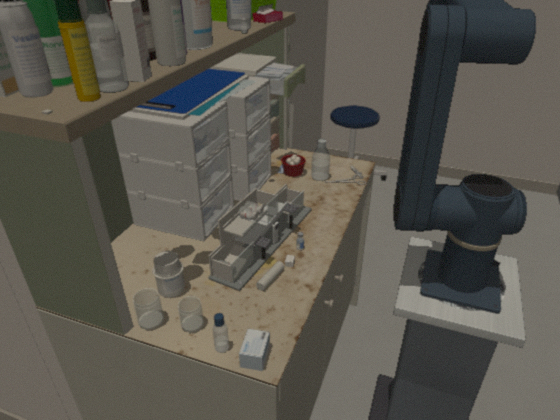

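```bash
python3 - <<'E'
import cv2
a=cv2.imread("pics/scene0.png");b=cv2.imread("pics/side0.png")
cv2.imwrite("pics/s0c.png",cv2.resize(a[140:280,200:400],None,fx=4,fy=4,interpolation=2)[:, :800])
cv2.imwrite("pics/d0c.png",cv2.resize(b[160:300,180:340],None,fx=4,fy=4,interpolation=2))
E
```

```text
(no output)
```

View pics/s0c.png

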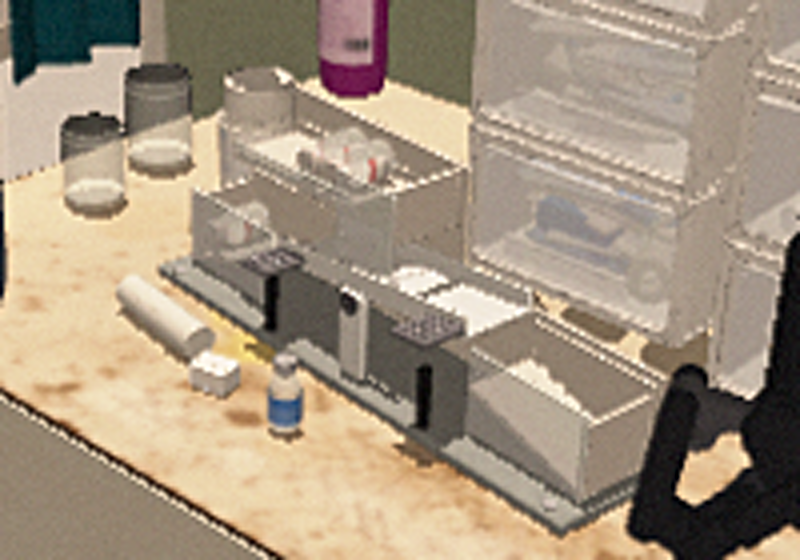

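View pics/d0c.png

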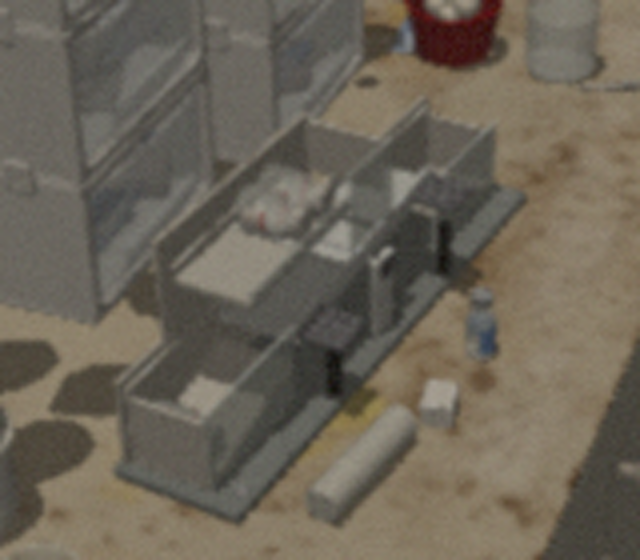

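```bash
cat > h.py <<'E'
import numpy as np
from scipy.spatial.transform import Rotation as R
from workcell import ctrl, viewer, boxes_of, mark_of
def cloud(n):
    im,d=viewer.get_image(n); c=viewer.get_calibration(n);K=c['K']
    v,u=np.mgrid[:420,:560]
    p=np.stack([(u-K[0,2])/K[0,0]*d,(v-K[1,2])/K[1,1]*d,d],-1)
    M=R.from_euler('xyz',c['attitude']).as_matrix()
    return im,d,p@M.T+c['position']
O=np.array([.561,.0195]);yaw=-.14
def S(p):
    p=np.asarray(p);c,s=np.cos(yaw),np.sin(yaw);q=p[...,:2]-O
    return np.stack([q[...,0]*c+q[...,1]*s,-q[...,0]*s+q[...,1]*c,p[...,2]],-1)
def W(x,y):
    c,s=np.cos(yaw),np.sin(yaw);return O+np.array([c*x-s*y,s*x+c*y])
E
python3 - <<'E'
from h import *
for n in("scene","side"):
    im,d,p=cloud(n); ok=(d>0)
    m=ok&(p[...,2]>.2)&(p[...,0]>.4)&(abs(p[...,1])<.35)
    q=p[m]
    for z0,z1 in((.2,.3),(.3,.4),(.4,.5),(.5,.6),(.6,.8)):
        for y0 in(-.35,-.2,-.05,.1,.25):
            k=q[(q[:,2]>z0)&(q[:,2]<z1)&(q[:,1]>y0)&(q[:,1]<y0+.15)]
            if len(k)>15: print(n,z0,y0,len(k),np.round(np.percentile(k[:,0],[1,10,50]),3))
    s=S(p); 
    # vials on shelf: points above 0.133
    m=ok&(s[...,2]>.134)&(s[...,2]<.165)&(abs(s[...,0])<.026)&(s[...,1]>-.03)&(s[...,1]<.16)
    k=s[m]; 
    for y in np.arange(-.03,.16,.01):
        t=k[(k[:,1]>=y)&(k[:,1]<y+.01)]
        if len(t): print(round(y,2),len(t),t[:,2].max().round(3),t[:,0].min().round(3),t[:,0].max().round(3))
    # back panel / end walls high points
    m=ok&(s[...,2]>.146)&(s[...,2]<.17)&(abs(s[...,0])<.06)&(abs(s[...,1])<.2)
    k=s[m];print('top',np.round(np.percentile(k,[2,25,50,75,98],axis=0),3).tolist())
print(W(-.05,-.088),W(0,.115),W(0,.036))
E
```

```text
scene 0.2 -0.35 175 [0.677 0.681 0.684]
scene 0.2 -0.2 1591 [0.682 0.685 0.718]
scene 0.2 -0.05 1285 [0.705 0.71  0.718]
scene 0.2 0.25 376 [0.969 0.972 0.976]
scene 0.3 -0.35 566 [0.683 0.686 0.93 ]
scene 0.3 -0.2 1776 [0.684 0.688 0.722]
scene 0.3 -0.05 2147 [0.71  0.713 0.742]
scene 0.3 0.1 709 [0.969 0.972 0.976]
scene 0.3 0.25 645 [0.969 0.971 0.975]
scene 0.4 -0.35 390 [0.97  0.972 0.975]
scene 0.4 -0.2 229 [0.698 0.701 0.703]
scene 0.4 -0.05 830 [0.7   0.703 0.974]
scene 0.4 0.1 731 [0.7   0.703 0.974]
scene 0.4 0.25 415 [0.7   0.703 0.974]
scene 0.5 -0.35 648 [0.82  0.921 0.984]
scene 0.5 -0.2 1715 [0.7   0.702 0.733]
scene 0.5 -0.05 1525 [0.7   0.702 0.731]
scene 0.5 0.1 774 [0.699 0.701 0.707]
scene 0.5 0.25 302 [0.699 0.701 0.704]
scene 0.6 -0.35 132 [0.757 0.764 0.985]
-0.03 112 0.158 -0.026 0.025
-0.02 1 0.155 -0.005 -0.005
0.02 7 0.149 0.002 0.016
0.03 72 0.156 -0.023 0.021
0.04 33 0.157 -0.026 0.018
0.05 6 0.155 -0.025 0.013
0.06 45 0.156 -0.025 0.018
0.07 32 0.156 -0.026 0.02
0.12 1 0.136 0.023 0.023
0.13 2 0.159 0.024 0.026
top [[-0.038, -0.028, 0.146], [-0.015, -0.0
[... 748 characters left out ...]
3355 [0.701 0.704 0.727]
side 0.6 -0.35 76 [0.727 0.729 0.748]
side 0.6 -0.2 75 [0.725 0.725 0.727]
side 0.6 -0.05 542 [0.707 0.728 0.745]
side 0.6 0.1 1520 [0.705 0.708 0.72 ]
side 0.6 0.25 3455 [0.712 0.716 0.74 ]
-0.03 41 0.157 -0.023 0.023
-0.02 68 0.158 -0.026 0.025
0.03 4 0.153 -0.012 0.015
0.04 29 0.158 -0.026 0.017
0.05 66 0.157 -0.026 0.02
0.06 15 0.157 -0.015 0.018
0.07 38 0.157 -0.025 0.019
0.08 87 0.157 -0.025 0.02
0.09 20 0.15 -0.013 0.025
0.1 1 0.137 0.024 0.024
0.15 1 0.135 0.025 0.025
top [[-0.038, -0.023, 0.146], [-0.013, 0.011, 0.15], [0.008, 0.055, 0.152], [0.03, 0.082, 0.155], [0.034, 0.157, 0.159]]
[ 0.49920941 -0.06066185] [0.57704746 0.13337484] [0.56602355 0.05514778]
```

Emit:
jog_arm --targets '[{"az": -6.72, "z": -6, "fingers": 0}, {"az": -6.72, "z": -6, "fingers": 0}, {"az": -6.72, "z": -6, "fingers": 0}, {"az": -6.72, "z": -6, "fingers": 0}, {"az": -6.72, "z": -6, "fingers": 0}, {"az": -6.72, "z": -6, "fingers": 0}, {"az": -6.72, "z": -6, "fingers": 0}, {"az": -6.72, "z": -6, "fingers": 0}, {"az": -6.72, "z": -6, "fingers": 0}, {"fingers": 0}]'

```text
invalid input
```

```bash
cat >> h.py <<'E'
def go(x,y,z):
    s=ctrl.get_state();p=s['eef_pos'];M=R.from_euler('xyz',s['tcp_rot'])
    t=np.r_[W(x,y),z]
    # wanted rotation: tool z down, yaw yaw+pi/2
    T=R.from_euler('xyz',[np.pi,0,yaw+np.pi/2])
    print('t',round(s['time_s'],2),'S',np.round(S(p)*1000,1),'shift tool mm',np.round(M.inv().apply(t-p)*1000,1),'rot deg',np.round((M.inv()*T).as_rotvec(degrees=True),2),'F',np.round(s['contact_force'],2),'w',s['gripper_width'].round(4))
E
python3 -c "
from h import *
go(-.05,-.088,.2)"
```

```text
Traceback (most recent call last):
  File "h.py", line 21, in go
    print('t',round(s['time_s'],2),'S',np.round(S(p)*1000,1),'shift tool mm',np.round(M.inv().apply(t-p)*1000,1),'rot deg',np.round((M.inv()*T).as_rotvec(degrees=True),2),'F',np.round(s['contact_force'],2),'w',s['gripper_width'].round(4))
                                                                                                                                                                                                                  ^^^^^^^^^^^^^^^^^^^^^^^^
AttributeError: 'float' object has no attribute 'round'
```

```bash
sed -i "s/s\['gripper_width'\].round(4)/round(s['gripper_width'],4)/" h.py
```

Emit:
jog_arm --targets '[{"ax": 0, "ay": 0, "az": -6.72, "x": 0, "y": 0, "z": -6, "fingers": 0}, {"ax": 0, "ay": 0, "az": -6.72, "x": 0, "y": 0, "z": -6, "fingers": 0}, {"ax": 0, "ay": 0, "az": -6.72, "x": 0, "y": 0, "z": -6, "fingers": 0}, {"ax": 0, "ay": 0, "az": -6.72, "x": 0, "y": 0, "z": -6, "fingers": 0}, {"ax": 0, "ay": 0, "az": -6.72, "x": 0, "y": 0, "z": -6, "fingers": 0}, {"ax": 0, "ay": 0, "az": -6.72, "x": 0, "y": 0, "z": -6, "fingers": 0}, {"ax": 0, "ay": 0, "az": -6.72, "x": 0, "y": 0, "z": -6, "fingers": 0}, {"ax": 0, "ay": 0, "az": -6.72, "x": 0, "y": 0, "z": -6, "fingers": 0}, {"ax": 0, "ay": 0, "az": -6.72, "x": 0, "y": 0, "z": -6, "fingers": 0}, {"ax": 0, "ay": 0, "az": 0, "x": 0, "y": 0, "z": 0, "fingers": 0}]'

```text
time_s: 2.03
eef_pos: [0.1928, -0.489, 0.2529]
tcp_rot: [3.141, 0.002, 1.433]
contact_force: [0.1, 0.1, -0.1]
gripper_width: 0.0004
```

```bash
python3 -c "
from h import *
go(-.05,-.088,.22)"
```

```text
t 2.03 S [-293.6 -554.9  252.9] shift tool mm [466.3 244.7  32.1] rot deg [0.05 0.13 0.14] F [ 0.06  0.14 -0.09] w 0.0004
```

Emit:
jog_arm --targets '[{"ax": 0, "ay": 0, "az": 0, "x": 36, "y": 19, "z": 0, "fingers": 0}, {"ax": 0, "ay": 0, "az": 0, "x": 36, "y": 19, "z": 0, "fingers": 0}, {"ax": 0, "ay": 0, "az": 0, "x": 36, "y": 19, "z": 0, "fingers": 0}, {"ax": 0, "ay": 0, "az": 0, "x": 36, "y": 19, "z": 0, "fingers": 0}, {"ax": 0, "ay": 0, "az": 0, "x": 36, "y": 19, "z": 0, "fingers": 0}, {"ax": 0, "ay": 0, "az": 0, "x": 36, "y": 19, "z": 0, "fingers": 0}, {"ax": 0, "ay": 0, "az": 0, "x": 36, "y": 19, "z": 0, "fingers": 0}, {"ax": 0, "ay": 0, "az": 0, "x": 36, "y": 19, "z": 0, "fingers": 0}, {"ax": 0, "ay": 0, "az": 0, "x": 36, "y": 19, "z": 0, "fingers": 0}, {"ax": 0, "ay": 0, "az": 0, "x": 36, "y": 19, "z": 0, "fingers": 0}, {"ax": 0, "ay": 0, "az": 0, "x": 20, "y": 12, "z": 0, "fingers": 0}, {"ax": 0, "ay": 0, "az": 0, "x": 0, "y": 0, "z": 0, "fingers": 0}]'

```text
time_s: 3.03
eef_pos: [0.4475, -0.1363, 0.2509]
tcp_rot: [3.141, -0.002, 1.434]
contact_force: [-0.4, 0.1, 0.3]
gripper_width: -0.0
```

```bash
python3 - <<'E'
from h import *
import cv2
go(-.05,-.088,.15)
im,d,p=cloud("wrist");cv2.imwrite("pics/w1.png",im)
for t in ["right_tab","drop_slot","feed_shelf","vial_near_slot_mid","vial_behind_mid","right_pocket"]:
    print(t,[(np.round(S(r['xyz'])*1000,0).tolist(),round(r['conf'],2)) for r in mark_of(t,"wrist")[:2]])
im,d,p=cloud("side");cv2.imwrite("pics/d1.png",im)
E
```

```text
t 3.03 S [ -90.6 -170.1  250.9] shift tool mm [ 81.8  40.9 101.1] rot deg [ 0.03 -0.12  0.21] F [-0.38  0.1   0.3 ] w -0.0
right_tab [([-53.0, -81.0, 86.0], 0.78)]
drop_slot []
feed_shelf []
vial_near_slot_mid []
vial_behind_mid []
right_pocket [([-3.0, -180.0, 21.0], 0.96)]
```

View pics/w1.png

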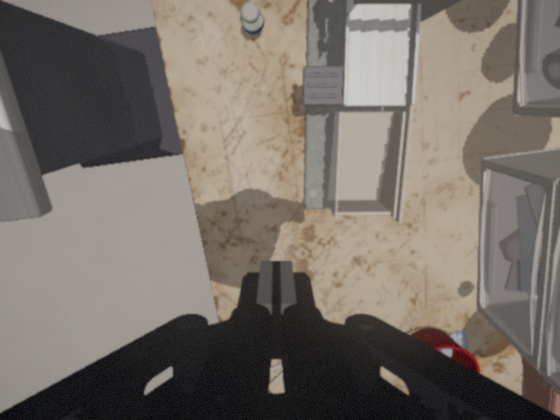

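View pics/d1.png

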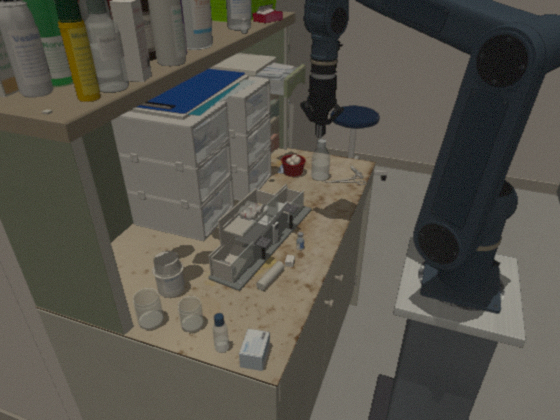

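```bash
python3 - <<'E'
from h import *
c=viewer.get_calibration("wrist");s=ctrl.get_state()
M=R.from_euler('xyz',s['tcp_rot']);print(M.inv().apply(c['position']-s['eef_pos']))
go(-.052,-.088,.15);go(-.052,-.088,.1)
E
```

```text
[ 0.07634042  0.00087101 -0.17497743]
t 3.43 S [ -92.4 -175.2  251.6] shift tool mm [ 87.3  40.3 101.6] rot deg [ 0.    0.01 -0.12] F [-0.56  0.46 -0.27] w 0.0001
t 3.43 S [ -92.4 -175.2  251.6] shift tool mm [ 87.3  40.3 151.6] rot deg [ 0.    0.01 -0.12] F [-0.56  0.46 -0.27] w 0.0001
```

Emit:
jog_arm --targets '[{"ax": 0, "ay": 0, "az": 0, "x": 29, "y": 12.5, "z": 5, "fingers": 0}, {"ax": 0, "ay": 0, "az": 0, "x": 29, "y": 12.5, "z": 15, "fingers": 0}, {"ax": 0, "ay": 0, "az": 0, "x": 21, "y": 9, "z": 25, "fingers": 0}, {"ax": 0, "ay": 0, "az": 0, "x": 10, "y": 4, "z": 30, "fingers": 0}, {"ax": 0, "ay": 0, "az": 0, "x": 0, "y": 0, "z": 25, "fingers": 0}, {"ax": 0, "ay": 0, "az": 0, "x": 0, "y": 0, "z": 20, "fingers": 0}, {"ax": 0, "ay": 0, "az": 0, "x": 0, "y": 0, "z": 20, "fingers": 0}, {"ax": 0, "ay": 0, "az": 0, "x": 0, "y": 0, "z": 0, "fingers": 0}, {"ax": 0, "ay": 0, "az": 0, "x": 0, "y": 0, "z": 0, "fingers": 0}]'

```text
time_s: 4.18
eef_pos: [0.4941, -0.0576, 0.1105]
tcp_rot: [-3.139, -0.0, 1.43]
contact_force: [-0.4, -0.7, 0.8]
gripper_width: 0.0004
```

```bash
python3 - <<'E'
from h import *
import cv2
go(-.054,-.086,.06)
im,d,p=cloud("wrist");cv2.imwrite("pics/w2.png",im)
im,d,p=cloud("scene");cv2.imwrite("pics/s2.png",cv2.resize(im[130:290,230:430],None,fx=4,fy=3.75))
E
```

```text
t 4.18 S [-55.4 -85.7 110.5] shift tool mm [-0.4  1.6 50.5] rot deg [-0.18 -0.02 -0.05] F [-0.36 -0.73  0.79] w 0.0004
```

View pics/w2.png

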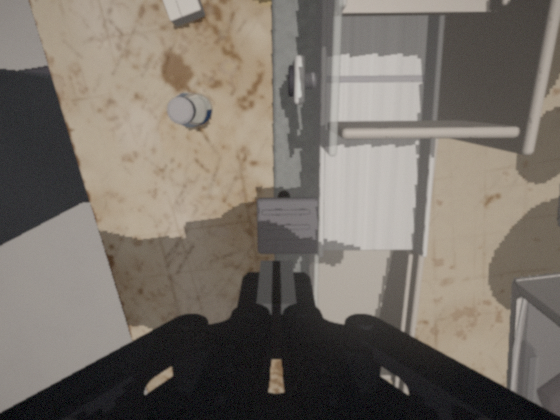

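View pics/s2.png

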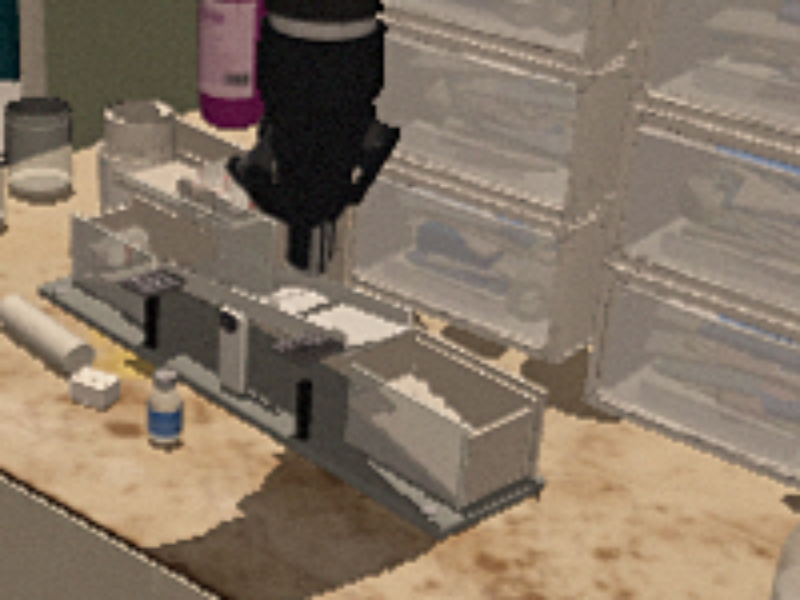

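```bash
python3 - <<'E'
from h import *
c=viewer.get_calibration("wrist");s=ctrl.get_state();K=c['K']
A=R.from_euler('xyz',c['attitude'])
for z in(.11,.092,.087):
    q=A.inv().apply(np.r_[s['eef_pos'][:2],z]-c['position']);print(z,(K@q/q[2])[:2])
im,d,p=cloud("wrist");q=S(p)
print([np.round(q[v,u]*1000) .tolist() for v,u in((203,262),(203,312),(228,288),(250,262),(250,312),(150,340),(132,430),(80,420))])
E
```

```text
0.11 [274.45527242 249.68110909]
0.092 [274.51280558 237.35355924]
0.087 [274.52715075 234.2798408 ]
[[-60.0, -68.0, 82.0], [-31.0, -68.0, 83.0], [-45.0, -83.0, 85.0], [-60.0, -97.0, 85.0], [-30.0, -96.0, 88.0], [-14.0, -38.0, 73.0], [4.0, -21.0, 155.0], [29.0, 1.0, 74.0]]
```

Emit:
jog_arm --targets '[{"ax": 0, "ay": 0, "az": 0, "x": 0, "y": 4, "z": 10, "fingers": 0}, {"ax": 0, "ay": 0, "az": 0, "x": 0, "y": 0, "z": 8, "fingers": 0}, {"ax": 0, "ay": 0, "az": 0, "x": 0, "y": 0, "z": 5, "fingers": 0}, {"ax": 0, "ay": 0, "az": 0, "x": 0, "y": 0, "z": 5, "fingers": 0}, {"ax": 0, "ay": 0, "az": 0, "x": 0, "y": 0, "z": 5, "fingers": 0}, {"ax": 0, "ay": 0, "az": 0, "x": 0, "y": 0, "z": 5, "fingers": 0}, {"ax": 0, "ay": 0, "az": 0, "x": 0, "y": 0, "z": 4, "fingers": 0}, {"ax": 0, "ay": 0, "az": 0, "x": 0, "y": 0, "z": 3, "fingers": 0}, {"ax": 0, "ay": 0, "az": 0, "x": 0, "y": 0, "z": 0, "fingers": 0}, {"ax": 0, "ay": 0, "az": 0, "x": 0, "y": 0, "z": 0, "fingers": 0}]'

```text
time_s: 5.17
eef_pos: [0.4994, -0.0578, 0.0664]
tcp_rot: [-3.141, -0.0, 1.431]
contact_force: [0.8, -0.3, -0.3]
gripper_width: 0.0002
```

Emit:
jog_arm --targets '[{"ax": 0, "ay": 0, "az": 0, "x": 0, "y": 0, "z": 2, "fingers": 0}, {"ax": 0, "ay": 0, "az": 0, "x": 0, "y": 0, "z": 2, "fingers": 0}, {"ax": 0, "ay": 0, "az": 0, "x": 0, "y": 0, "z": 0, "fingers": 0}]'

```text
time_s: 5.42
eef_pos: [0.4994, -0.0578, 0.0623]
tcp_rot: [-3.141, -0.0, 1.431]
contact_force: [-0.6, -0.6, 0.1]
gripper_width: -0.0001
```

```bash
python3 - <<'E'
from h import *
import cv2
im,d,p=cloud("wrist");cv2.imwrite("pics/w3.png",im)
im,d,p=cloud("scene");cv2.imwrite("pics/s3.png",cv2.resize(im[130:290,230:430],None,fx=4,fy=3.75))
go(-.05,-.086,.06)
E
```

```text
t 5.52 S [-50.1 -85.2  62.5] shift tool mm [-0.8  0.1  2.5] rot deg [0.   0.   0.03] F [-0.6   0.2  -1.19] w 0.0
```

View pics/w3.png

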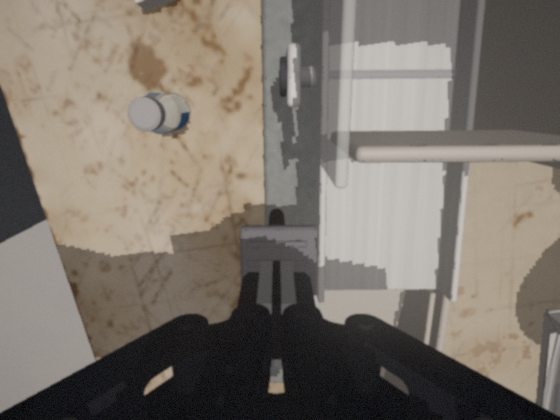

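View pics/s3.png

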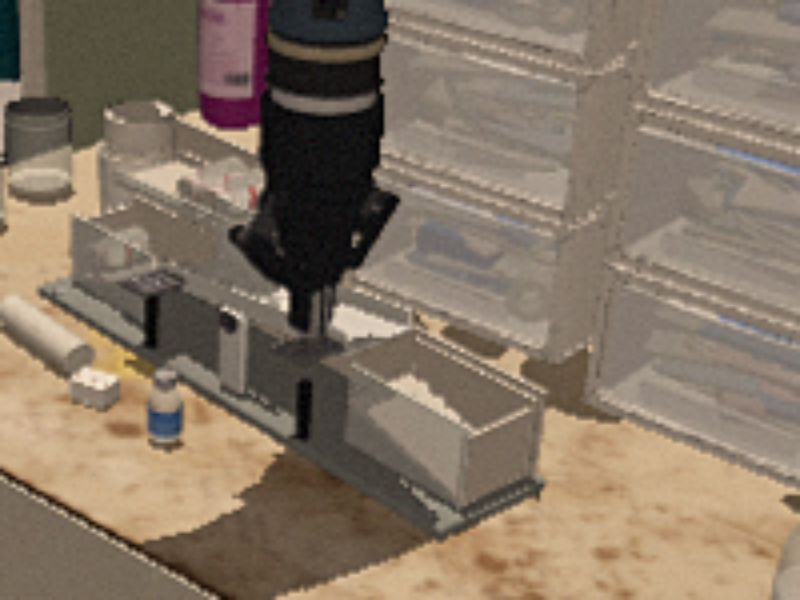

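```bash
python3 - <<'E'
from h import *
im,d,p=cloud("wrist");q=S(p)
print([(v,u,np.round(q[v,u]*1000) .tolist()) for v,u in((230,250),(230,278),(230,310),(245,250),(255,250),(240,305),(255,305),(265,305),(270,400),(200,400),(285,440),(150,400))])
for n in("scene","side"):
  im,d,p=cloud(n)
  for t in("right_tab","left_tab"):print(n,t,[(np.round(S(r['xyz'])*1000).tolist(),round(r['conf'],2)) for r in mark_of(t,n)[:2]])
go(-.05,-.086,.06)
E
```

```text
[(230, 250, [-61.0, -66.0, 82.0]), (230, 278, [-48.0, -66.0, 82.0]), (230, 310, [-34.0, -66.0, 82.0]), (245, 250, [-61.0, -72.0, 85.0]), (255, 250, [-61.0, -78.0, 83.0]), (240, 305, [-36.0, -70.0, 84.0]), (255, 305, [-36.0, -77.0, 84.0]), (265, 305, [-36.0, -82.0, 86.0]), (270, 400, [11.0, -88.0, 78.0]), (200, 400, [9.0, -54.0, 74.0]), (285, 440, [30.0, -94.0, 82.0]), (150, 400, [-21.0, -20.0, 154.0])]
scene right_tab [([-49.0, -84.0, 82.0], 0.67), ([3.0, -3.0, -4.0], 0.61)]
scene left_tab [([-51.0, 86.0, 71.0], 0.94)]
side right_tab [([-50.0, -82.0, 89.0], 0.95)]
side left_tab [([-57.0, 84.0, 67.0], 0.88), ([-122.0, 59.0, 2.0], 0.47)]
t 5.87 S [-50.  -85.2  62.6] shift tool mm [-0.8  0.   2.6] rot deg [0.01 0.   0.03] F [0.9  0.06 0.71] w -0.0001
```

```bash
python3 - <<'E'
from h import *
im,d,p=cloud("wrist");q=S(p)
for v in range(250,330,6): print(v,[ (round(float(d[v,u]),3),)+tuple(np.round(q[v,u]*1000).astype(int).tolist()) for u in(266,286)])
im,d,p=cloud("scene");q=S(p)
m=(d>0)&(abs(q[...,0]+.05)<.03)&(abs(q[...,1]+.085)<.03)&(q[...,2]>.05)&(q[...,2]<.14)&(im.max(-1)<70)
k=q[m];print(len(k))
for z in np.arange(.05,.14,.005):
    t=k[(k[:,2]>=z)&(k[:,2]<z+.005)]
    if len(t):print(z.round(3),len(t),np.round(t.min(0)*1000),np.round(t.max(0)*1000))
c=viewer.get_calibration("wrist");s=ctrl.get_state();print(s['eef_pos'],c['position'],s['qpos'],s['tau'])
E
```

```text
250 [(0.167, -54, -75, 83), (0.166, -45, -75, 84)]
256 [(0.167, -54, -78, 84), (0.168, -45, -78, 84)]
262 [(0.151, -53, -74, 100), (0.15, -45, -73, 101)]
268 [(0.144, -53, -73, 106), (0.146, -45, -74, 105)]
274 [(0.14, -53, -73, 111), (0.139, -45, -73, 111)]
280 [(0.135, -53, -73, 116), (0.135, -46, -73, 116)]
286 [(0.131, -53, -73, 120), (0.131, -46, -73, 120)]
292 [(0.126, -53, -73, 125), (0.127, -46, -73, 124)]
298 [(0.124, -53, -74, 128), (0.122, -46, -73, 129)]
304 [(0.119, -53, -73, 133), (0.12, -46, -73, 132)]
310 [(0.113, -52, -72, 139), (0.114, -46, -72, 138)]
316 [(0.111, -52, -72, 141), (0.112, -46, -73, 140)]
322 [(0.108, -52, -72, 144), (0.107, -46, -72, 145)]
328 [(0.104, -52, -72, 148), (0.104, -46, -72, 148)]
193
0.05 9 [-55. -89.  51.] [-45. -80.  55.]
0.055 3 [-57. -85.  55.] [-49. -79.  57.]
0.075 3 [-65. -95.  79.] [-64. -72.  80.]
0.08 21 [ -68. -100.   80.] [-31. -70.  85.]
0.085 61 [ -68. -101.   85.] [-33. -73.  90.]
0.095 3 [-56. -95.  97.] [-48. -92.  98.]
0.1 2 [-61. -95. 101.] [-48. -90. 104.]
0.105 15 [-65. -97. 105.] [-39. -81. 110.]
0.11 14 [-65. -96. 110.] [-39. -80. 114.]
0.115 11 [-65. -98. 115.] [-35. -82. 119.]
0.12 15 [-66. -96. 120.] [-38. -82. 125.]
0.125 15 [-64. -97. 125.] [-35. -82. 130.]
0.13 11 [-65. -95. 131.] [-39. -87. 134.]
0.135 10 [-65. -99. 135.] [-39. -91. 140.]
[ 0.49952439 -0.05782977  0.06256186] [0.51096348 0.01766107 0.23754475] [-2.48708662e-01  3.86804449e-03 -2.14369771e-01  1.35245773e+00
  2.51919374e-05  1.46153210e+00] [ 2.40961654e-04 -3.18389404e+01  3.16859615e+01  2.87956955e-04
 -1.72316882e-04  2.14712139e-05]
```

```bash
python3 - <<'E'
from h import *
print(ctrl.grip_depth, [a for a in dir(ctrl) if a[0]!='_'])
im,d,p=cloud("side");q=S(p)
m=(d>0)&(abs(q[...,0]+.05)<.03)&(abs(q[...,1]+.085)<.03)&(q[...,2]>.05)&(q[...,2]<.2)
k=q[m]
for z in np.arange(.05,.2,.005):
    t=k[(k[:,2]>=z)&(k[:,2]<z+.005)]
    if len(t):print(z.round(3),len(t),np.round(t.min(0)*1000),np.round(t.max(0)*1000))
im,d,p=cloud("scene");q=S(p)
m=(d>0)&(abs(q[...,0]+.05)<.08)&(abs(q[...,1]+.085)<.08)&(q[...,2]>.09)&(q[...,2]<.4)&(im.max(-1)<80)
k=q[m]
print('prof')
for z in np.arange(.09,.4,.01):
    t=k[(k[:,2]>=z)&(k[:,2]<z+.01)]
    if len(t):print(z.round(3),len(t),np.round(t.min(0)*1000)[:2],np.round(t.max(0)*1000)[:2])
E
```

```text
-0.0187 ['IKError', 'get_state', 'grip_depth']
0.05 5 [-56. -85.  51.] [-48. -77.  55.]
0.055 5 [-54. -83.  56.] [-49. -75.  59.]
0.07 1 [-33. -56.  74.] [-33. -56.  74.]
0.075 8 [-56. -78.  77.] [-21. -55.  80.]
0.08 43 [-68. -93.  80.] [-29. -57.  85.]
0.085 58 [-68. -98.  85.] [-29. -55.  90.]
0.09 7 [-35. -87.  90.] [-31. -57.  94.]
0.095 5 [-57. -87.  96.] [-33. -74. 100.]
0.1 9 [-63. -88. 100.] [-41. -72. 105.]
0.105 12 [-63. -87. 105.] [-38. -70. 110.]
0.11 18 [-66. -92. 110.] [-36. -71. 115.]
0.115 18 [-65. -91. 115.] [-37. -72. 120.]
0.12 14 [-65. -92. 121.] [-38. -73. 124.]
0.125 15 [-65. -89. 125.] [-38. -71. 130.]
0.13 14 [-65. -89. 130.] [-41. -72. 134.]
0.135 11 [-68. -78. 136.] [-25. -71. 140.]
0.14 26 [-80. -81. 140.] [-24. -69. 145.]
0.145 36 [-78. -97. 145.] [-21. -69. 150.]
0.15 31 [-80. -95. 150.] [-21. -69. 155.]
0.155 22 [ -79. -101.  155.] [-20. -69. 160.]
0.16 16 [-67. -92. 160.] [-20. -67. 164.]
0.165 23 [-69. -79. 165.] [-22. -64. 170.]
0.17 17 [-72. -77. 170.] [-38. -64. 175.]
0.175 25 [-78. -81. 175.] [-25. -64. 180.]
0.18 26 [-77. -77. 180.] [-25. -67. 18
[... 493 characters left out ...]
 5. -76.]
0.2 125 [ -94. -107.] [-10. -80.]
0.21 57 [-91. -99.] [-45. -78.]
0.22 63 [ -89. -123.] [-32. -73.]
0.23 114 [ -89. -124.] [-32. -72.]
0.24 124 [ -89. -125.] [-24. -70.]
0.25 122 [ -89. -125.] [-26. -67.]
0.26 146 [ -89. -125.] [-15. -57.]
0.27 42 [ -88. -124.] [-20. -54.]
0.28 103 [ -86. -121.] [-22. -61.]
0.29 114 [ -85. -122.] [-33. -69.]
0.3 78 [ -85. -123.] [-27. -65.]
0.31 67 [ -86. -120.] [-25. -64.]
0.32 138 [ -87. -123.] [-24. -65.]
0.33 109 [ -85. -121.] [-26. -72.]
0.34 124 [ -85. -122.] [-29. -70.]
0.35 132 [ -85. -122.] [-31. -68.]
0.36 119 [ -87. -123.] [-26. -67.]
0.37 166 [ -92. -124.] [-18. -63.]
0.38 149 [ -95. -124.] [-16. -51.]
0.39 181 [ -96. -128.] [-15. -46.]
```

Emit:
jog_arm --targets '[{"ax": 0, "ay": 0, "az": 0, "x": 0, "y": 0, "z": 4, "fingers": 0}, {"ax": 0, "ay": 0, "az": 0, "x": 0, "y": 0, "z": 4, "fingers": 0}, {"ax": 0, "ay": 0, "az": 0, "x": 0, "y": 0, "z": 4, "fingers": 0}, {"ax": 0, "ay": 0, "az": 0, "x": 0, "y": 0, "z": 4, "fingers": 0}, {"ax": 0, "ay": 0, "az": 0, "x": 0, "y": 0, "z": 4, "fingers": 0}]'

```text
time_s: 6.48
eef_pos: [0.4995, -0.0581, 0.0422]
tcp_rot: [3.141, 0.001, 1.431]
contact_force: [0.1, -0.7, 1.4]
gripper_width: -0.0002
```

```bash
cat >> h.py <<'E'
import cv2
def look(tag):
    go(-.05,-.086,.03)
    im,d,p=cloud("wrist");cv2.imwrite(f"pics/w{tag}.png",im)
    im,d,p=cloud("scene");cv2.imwrite(f"pics/s{tag}.png",cv2.resize(im[130:290,230:430],None,fx=4,fy=3.75))
    q=S(p)
    m=(d>0)&(abs(q[...,0]+.05)<.018)&(abs(q[...,1]-.083)<.015)&(q[...,2]>.05)&(q[...,2]<.12);print('Ltab z',np.round(np.percentile(q[m][:,2],[25,50,75]),4))
    m=(d>0)&(abs(q[...,0]+.05)<.018)&(abs(q[...,1]+.083)<.015)&(q[...,2]>.05)&(q[...,2]<.095);print('Rtab z',np.round(np.percentile(q[m][:,2],[25,50,75]),4))
E
python3 -c "
from h import *
look(4)"
```

```text
t 6.48 S [-50.1 -85.5  42.2] shift tool mm [-0.5  0.1 12.2] rot deg [0.01 0.04 0.02] F [ 0.07 -0.71  1.44] w -0.0002
Ltab z [0.0782 0.0794 0.0808]
Rtab z [0.0741 0.0782 0.0876]
```

View pics/s4.png

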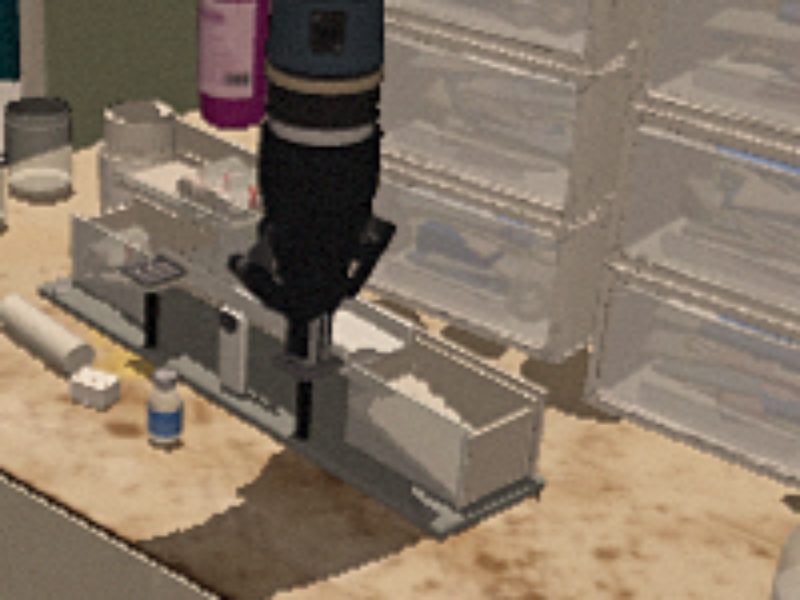

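Emit:
jog_arm --targets '[{"ax": 0, "ay": 0, "az": 0, "x": 0, "y": 0, "z": 4, "fingers": 0}, {"ax": 0, "ay": 0, "az": 0, "x": 0, "y": 0, "z": 4, "fingers": 0}, {"ax": 0, "ay": 0, "az": 0, "x": 0, "y": 0, "z": 3, "fingers": 0}, {"ax": 0, "ay": 0, "az": 0, "x": 0, "y": 0, "z": 0, "fingers": 0}]'

```text
time_s: 6.92
eef_pos: [0.4992, -0.0576, 0.0307]
tcp_rot: [-3.141, -0.0, 1.431]
contact_force: [0.0, 0.3, -0.7]
gripper_width: -0.0
```

Emit:
jog_arm --targets '[{"ax": 0, "ay": 0, "az": 0, "x": 0, "y": 0, "z": 1, "fingers": 0}, {"ax": 0, "ay": 0, "az": 0, "x": 0, "y": 0, "z": 0, "fingers": 0}]'

```text
time_s: 7.08
eef_pos: [0.4993, -0.0577, 0.0303]
tcp_rot: [-3.141, -0.0, 1.431]
contact_force: [0.2, -0.5, -0.0]
gripper_width: -0.0003
```

```bash
python3 -c "
from h import *
look(5)"
```

```text
t 7.08 S [-50.3 -85.   30.3] shift tool mm [-1.   0.3  0.3] rot deg [-0.02 -0.01  0.04] F [ 0.16 -0.46 -0.  ] w -0.0003
Ltab z [0.0897 0.0916 0.0929]
Rtab z [0.0629 0.0724 0.0843]
```

Emit:
jog_arm --targets '[{"ax": 0, "ay": 0, "az": 0, "x": 0, "y": 0, "z": 1, "fingers": 0}, {"ax": 0, "ay": 0, "az": 0, "x": 0, "y": 0, "z": 1, "fingers": 0}, {"ax": 0, "ay": 0, "az": 0, "x": 0, "y": 0, "z": 0, "fingers": 0}]'

```text
time_s: 7.43
eef_pos: [0.4996, -0.0578, 0.0292]
tcp_rot: [3.141, -0.0, 1.432]
contact_force: [-0.8, 1.1, 3.7]
gripper_width: -0.0001
```

Emit:
jog_arm --targets '[{"ax": 0, "ay": 0, "az": 0, "x": 0, "y": 0, "z": 1, "fingers": 0}, {"ax": 0, "ay": 0, "az": 0, "x": 0, "y": 0, "z": 0, "fingers": 0}]'

```text
time_s: 7.6
eef_pos: [0.4997, -0.0578, 0.029]
tcp_rot: [3.141, -0.0, 1.432]
contact_force: [-3.8, 0.4, 6.6]
gripper_width: 0.0002
```

Emit:
jog_arm --targets '[{"ax": 0, "ay": 0, "az": 0, "x": 0, "y": 0, "z": 1, "fingers": 0}, {"ax": 0, "ay": 0, "az": 0, "x": 0, "y": 0, "z": 0, "fingers": 0}]'

```text
time_s: 7.77
eef_pos: [0.4998, -0.0578, 0.0289]
tcp_rot: [3.14, -0.0, 1.432]
contact_force: [-4.8, 2.1, 10.5]
gripper_width: -0.0
```

Emit:
jog_arm --targets '[{"ax": 0, "ay": 0, "az": 0, "x": 0, "y": 0, "z": -15, "fingers": 0}, {"ax": 0, "ay": 0, "az": 0, "x": 0, "y": 0, "z": -30, "fingers": 0}, {"ax": 0, "ay": 0, "az": 0, "x": 0, "y": 0, "z": -35, "fingers": 0}, {"ax": 0, "ay": 0, "az": 0, "x": 0, "y": 0, "z": -35, "fingers": 0}, {"ax": 0, "ay": 0, "az": 0, "x": 0, "y": 0, "z": -25, "fingers": 0}, {"ax": 0, "ay": 0, "az": 0, "x": 0, "y": 0, "z": 0, "fingers": 0}]'

```text
time_s: 8.27
eef_pos: [0.5033, -0.0588, 0.1733]
tcp_rot: [3.13, 0.001, 1.431]
contact_force: [0.7, -0.5, 1.1]
gripper_width: -0.0
```

```bash
python3 -c "
from h import *
look(6)
go(0,.12,.16)"
```

```text
t 8.27 S [-46.2 -85.6 173.3] shift tool mm [ -0.2  -5.5 143.3] rot deg [0.68 0.08 0.03] F [ 0.72 -0.46  1.07] w -0.0
Ltab z [0.0904 0.0923 0.0943]
Rtab z [0.0607 0.0621 0.0641]
t 8.37 S [-48.9 -85.3 167.8] shift tool mm [205.3  49.    7.9] rot deg [0.19 0.03 0.03] F [ 0.36 -0.47 -1.35] w 0.0001
```

View pics/s6.png

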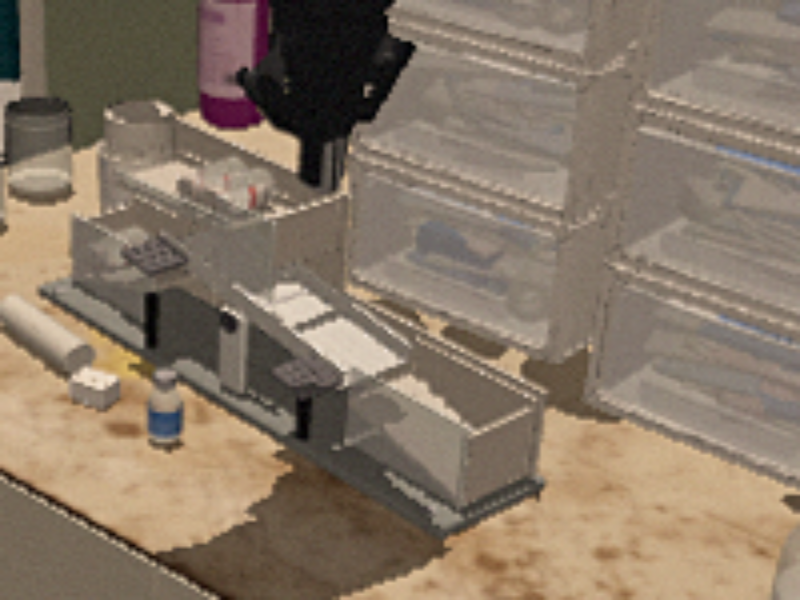

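View pics/w6.png

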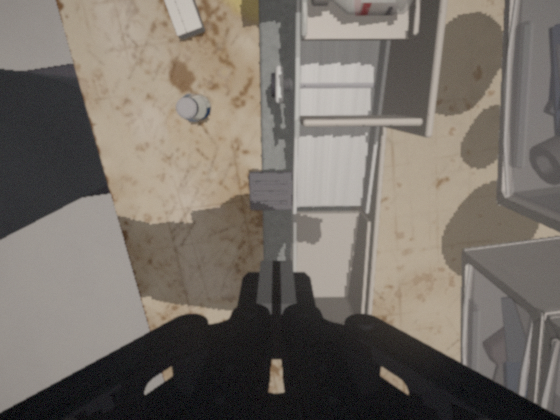

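Emit:
jog_arm --targets '[{"ax": 0, "ay": 0, "az": 0, "x": 20, "y": 5, "z": 0, "fingers": 0}, {"ax": 0, "ay": 0, "az": 0, "x": 35, "y": 8, "z": 0, "fingers": 0}, {"ax": 0, "ay": 0, "az": 0, "x": 35, "y": 8, "z": 0, "fingers": 0}, {"ax": 0, "ay": 0, "az": 0, "x": 35, "y": 8, "z": 0, "fingers": 0}, {"ax": 0, "ay": 0, "az": 0, "x": 35, "y": 8, "z": 0, "fingers": 0}, {"ax": 0, "ay": 0, "az": 0, "x": 30, "y": 8, "z": 0, "fingers": 0}, {"ax": 0, "ay": 0, "az": 0, "x": 15, "y": 4, "z": 0, "fingers": 0}, {"ax": 0, "ay": 0, "az": 0, "x": 0, "y": 0, "z": 0, "fingers": 0}, {"ax": 0, "ay": 0, "az": 0, "x": 0, "y": 0, "z": 0, "fingers": 0}]'

```text
time_s: 9.12
eef_pos: [0.5752, 0.1388, 0.1636]
tcp_rot: [-3.137, 0.002, 1.433]
contact_force: [0.2, -0.1, -0.3]
gripper_width: -0.0001
```

```bash
cat > p.py <<'E'
from h import *
import sys
tag=sys.argv[1]
go(0,.12,.102)
for n in("wrist","scene","side"):
    im,d,p=cloud(n);q=S(p)
    c=im if n=="wrist" else cv2.resize(im[110:290,200:400] if n=="scene" else im[160:300,180:340],None,fx=4,fy=3.3 if n=="scene" else 4)
    cv2.imwrite(f"pics/{n}{tag}.png",c)
    m=(d>0)&(abs(q[...,0])<.03)&(abs(q[...,1]-.11)<.05)&(q[...,2]>.125)&(q[...,2]<.26)&(im.max(-1)<70)
    k=q[m]; print(n,'fing',len(k))
    for z in np.arange(.125,.26,.01):
        t=k[(k[:,2]>=z)&(k[:,2]<z+.01)]
        if len(t)>2:print(z.round(3),len(t),np.round(t.min(0)*1000)[:2],np.round(t.max(0)*1000)[:2])
    for t in("vial_near_slot_mid","vial_behind_mid"):print(t,[(np.round(S(r['xyz'])*1000).tolist(),round(r['conf'],2)) for r in mark_of(t,n)[:2]])
E
python3 p.py 7
```

```text
t 9.12 S [ -2.6 120.2 163.6] shift tool mm [-0.   2.9 61.6] rot deg [-0.26  0.1   0.14] F [ 0.24 -0.11 -0.34] w -0.0001
wrist fing 12298
0.195 74 [-13. 126.] [ 10. 132.]
0.205 472 [-15. 126.] [ 12. 132.]
0.215 605 [-15. 126.] [ 12. 132.]
0.225 830 [-15. 110.] [ 12. 133.]
0.235 2105 [-30. 112.] [ 30. 135.]
0.245 6687 [-30. 110.] [ 30. 135.]
0.255 1525 [-30. 112.] [ 30. 134.]
vial_near_slot_mid []
vial_behind_mid [([3.0, 21.0, 130.0], 0.59)]
scene fing 193
0.195 4 [ -7. 107.] [ -1. 119.]
0.205 20 [-17. 106.] [ 10. 125.]
0.215 25 [-18. 107.] [ 12. 125.]
0.225 23 [-18. 107.] [ 14. 125.]
0.235 30 [-29. 104.] [ 19. 123.]
0.245 67 [-30. 103.] [ 30. 128.]
0.255 24 [-30. 105.] [ 29. 128.]
vial_near_slot_mid [([-6.0, 48.0, 140.0], 0.63)]
vial_behind_mid [([-1.0, 72.0, 141.0], 0.51)]
side fing 258
0.135 3 [29. 90.] [29. 99.]
0.195 4 [ -9. 122.] [  1. 130.]
0.205 33 [-17. 114.] [ 10. 133.]
0.215 38 [-17. 115.] [  9. 133.]
0.225 40 [-17. 115.] [ 11. 132.]
0.235 30 [-19. 120.] [ 10. 135.]
0.245 81 [-29. 110.] [ 27. 135.]
0.255 28 [-30. 111.] [ 28. 133.]
vial_near_slot_mid [([-5.0, 44.0, 142.0], 0.56)]
vial_behind_mid [([-49.0, -83.0, 61.0], 0.53), ([24.0, 46.0, 140.0], 0.28)]
```

View pics/scene7.png

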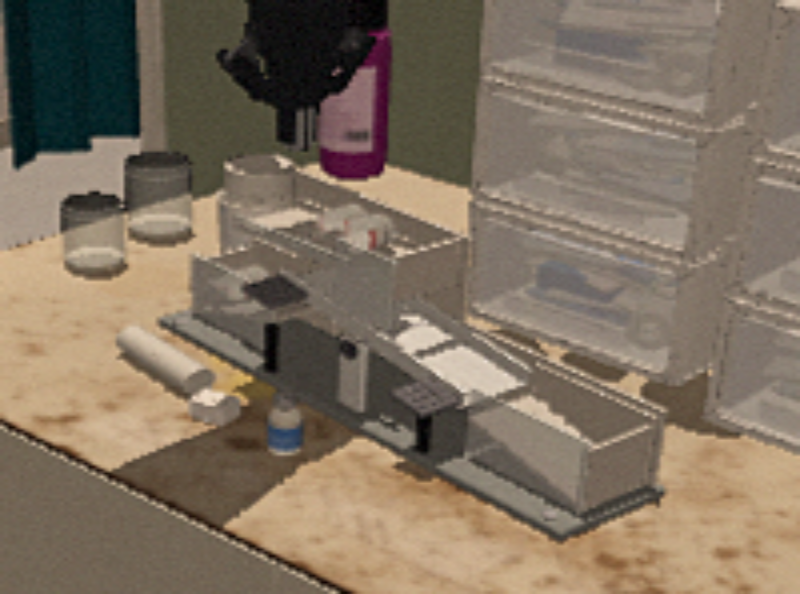

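View pics/side7.png

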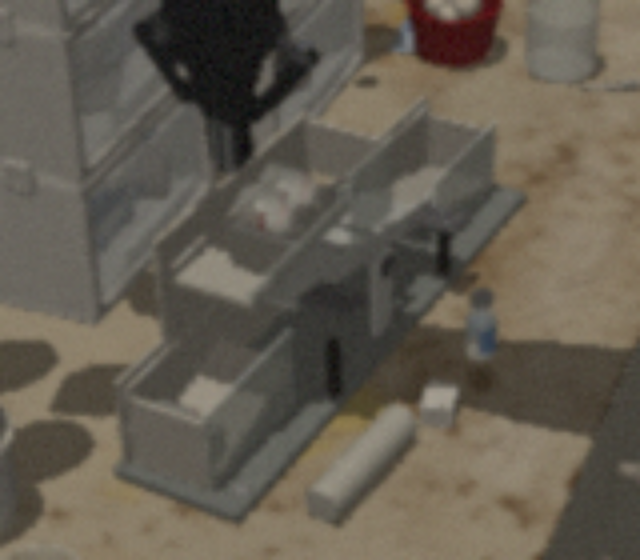

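View pics/wrist7.png

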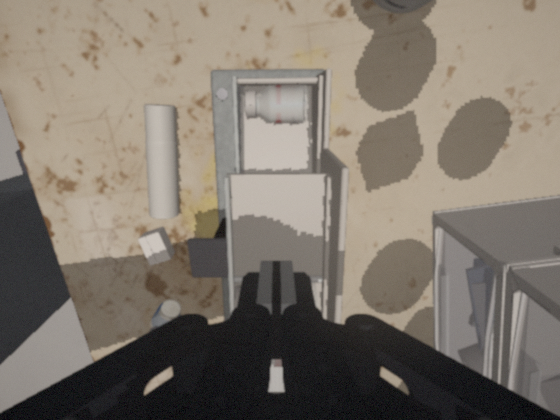

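Emit:
jog_arm --targets '[{"ax": 0, "ay": 0, "az": 0, "x": 1, "y": 1.5, "z": 15, "fingers": 0}, {"ax": 0, "ay": 0, "az": 0, "x": 1, "y": 0, "z": 15, "fingers": 0}, {"ax": 0, "ay": 0, "az": 0, "x": 0, "y": 0, "z": 12, "fingers": 0}, {"ax": 0, "ay": 0, "az": 0, "x": 0, "y": 0, "z": 10, "fingers": 0}, {"ax": 0, "ay": 0, "az": 0, "x": 0, "y": 0, "z": 6, "fingers": 0}, {"ax": 0, "ay": 0, "az": 0, "x": 0, "y": 0, "z": 4, "fingers": 0}, {"ax": 0, "ay": 0, "az": 0, "x": 0, "y": 0, "z": 0, "fingers": 0}, {"ax": 0, "ay": 0, "az": 0, "x": 0, "y": 0, "z": 0, "fingers": 0}]'

```text
time_s: 10.23
eef_pos: [0.5784, 0.1401, 0.1048]
tcp_rot: [3.141, -0.0, 1.431]
contact_force: [0.7, -1.3, 0.1]
gripper_width: -0.0001
```

```bash
python3 p.py 8
```

```text
t 10.23 S [  0.4 121.9 104.8] shift tool mm [-1.9 -0.4  2.8] rot deg [ 0.02 -0.    0.03] F [ 0.7  -1.35  0.13] w -0.0001
wrist fing 23713
0.125 5 [-29.  93.] [ 28. 102.]
0.135 33 [-10. 129.] [ 13. 134.]
0.145 445 [-12. 129.] [ 15. 135.]
0.155 586 [-12. 129.] [ 15. 135.]
0.165 566 [-12. 112.] [ 15. 135.]
0.175 2029 [-29. 113.] [ 30. 137.]
0.185 6420 [-30. 112.] [ 30. 138.]
0.195 3312 [-30. 114.] [ 30. 141.]
0.205 3809 [-30. 128.] [ 18. 142.]
0.215 5938 [-23. 131.] [ 25. 142.]
0.225 570 [-17. 139.] [ 19. 142.]
vial_near_slot_mid []
vial_behind_mid [([-3.0, 76.0, 140.0], 0.68)]
scene fing 494
0.145 19 [-14. 111.] [ 11. 127.]
0.155 22 [-16. 110.] [ 12. 129.]
0.165 22 [-14. 108.] [ 12. 127.]
0.175 23 [-27. 106.] [ 24. 131.]
0.185 66 [-30. 104.] [ 29. 135.]
0.195 46 [-30. 105.] [ 28. 139.]
0.205 49 [-20. 101.] [ 14. 136.]
0.215 49 [-27. 103.] [ 19. 126.]
0.225 52 [-30. 100.] [ 28. 126.]
0.235 61 [-29.  99.] [ 30. 113.]
0.245 63 [-30. 101.] [ 29. 115.]
0.255 21 [-28. 107.] [ 30. 115.]
vial_near_slot_mid [([-5.0, 51.0, 140.0], 0.54)]
vial_behind_mid [([0.0, 70.0, 140.0], 0.39)]
side fing 599
0.125 7 [ 3. 88.] [ 28. 115.]
0.135 8 [ -7. 108.] [ 30. 134.]
0.145 34 [-14. 118.] [ 11. 136.]
0.155 34 [-14. 119.] [ 13. 134.]
0.165 36 [-17. 117.] [ 13. 137.]
0.175 29 [-16. 127.] [ 21. 137.]
0.185 73 [-30. 112.] [ 29. 138.]
0.195 50 [-27. 110.] [ 29. 138.]
0.205 55 [-18. 110.] [ 30. 142.]
0.215 61 [-29. 119.] [ 18. 141.]
0.225 62 [-29. 128.] [ 28. 142.]
0.235 73 [-29. 131.] [ 29. 144.]
0.245 68 [-30. 131.] [ 29. 144.]
0.255 9 [-28. 128.] [-11. 137.]
vial_near_slot_mid [([-5.0, 43.0, 142.0], 0.62)]
vial_behind_mid [([-4.0, 76.0, 142.0], 0.7)]
```

View pics/scene8.png

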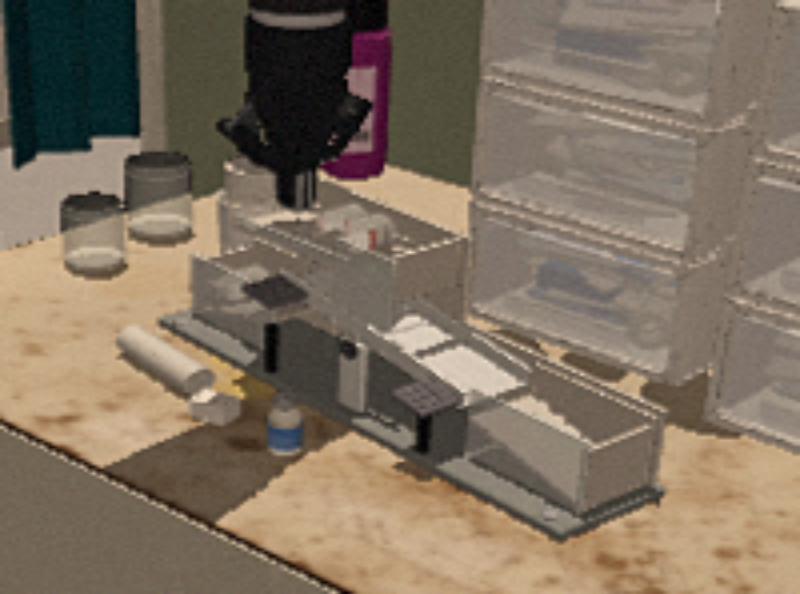

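View pics/side8.png

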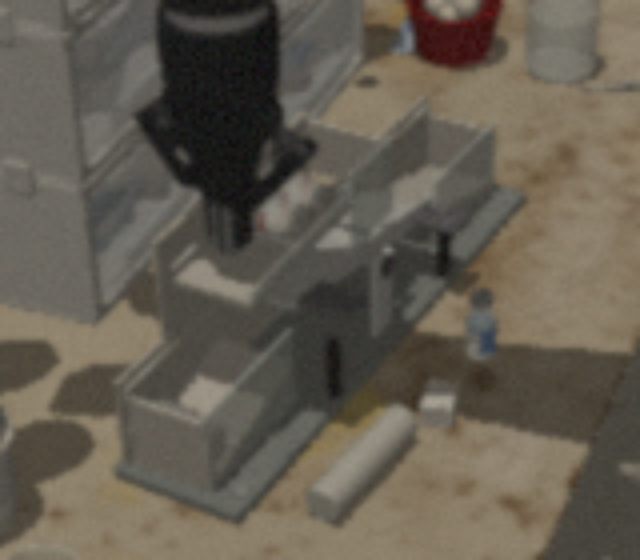

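Emit:
jog_arm --targets '[{"ax": 0, "ay": 0, "az": 0, "x": -4, "y": 0, "z": 2, "fingers": 0}, {"ax": 0, "ay": 0, "az": 0, "x": -5, "y": 0, "z": 1, "fingers": 0}, {"ax": 0, "ay": 0, "az": 0, "x": -4, "y": 0, "z": 0, "fingers": 0}, {"ax": 0, "ay": 0, "az": 0, "x": -3, "y": 0, "z": 0, "fingers": 0}, {"ax": 0, "ay": 0, "az": 0, "x": -2.5, "y": 0, "z": 0, "fingers": 0}, {"ax": 0, "ay": 0, "az": 0, "x": -2.5, "y": 0, "z": 0, "fingers": 0}, {"ax": 0, "ay": 0, "az": 0, "x": -2.5, "y": 0, "z": 0, "fingers": 0}, {"ax": 0, "ay": 0, "az": 0, "x": -2.5, "y": 0, "z": 0, "fingers": 0}, {"ax": 0, "ay": 0, "az": 0, "x": -2.5, "y": 0, "z": 0, "fingers": 0}, {"ax": 0, "ay": 0, "az": 0, "x": -2.5, "y": 0, "z": 0, "fingers": 0}, {"ax": 0, "ay": 0, "az": 0, "x": -2.5, "y": 0, "z": 0, "fingers": 0}, {"ax": 0, "ay": 0, "az": 0, "x": -2.5, "y": 0, "z": 0, "fingers": 0}]'

```text
time_s: 11.68
eef_pos: [0.5732, 0.1043, 0.1015]
tcp_rot: [3.142, -0.0, 1.431]
contact_force: [-0.0, 0.9, 0.7]
gripper_width: 0.0001
```

```bash
python3 p.py 9 | grep -v '^0'
```

```text
t 11.68 S [  0.3  85.7 101.5] shift tool mm [34.3 -0.3 -0.5] rot deg [ 0.   -0.    0.04] F [-0.04  0.87  0.72] w 0.0001
wrist fing 23802
vial_near_slot_mid [([-2.0, 33.0, 139.0], 0.53)]
vial_behind_mid []
scene fing 501
vial_near_slot_mid [([-3.0, 33.0, 143.0], 0.52), ([19.0, 29.0, 142.0], 0.5)]
vial_behind_mid [([-1.0, 55.0, 139.0], 0.61), ([-119.0, 59.0, -1.0], 0.31)]
side fing 578
vial_near_slot_mid [([-6.0, 31.0, 146.0], 0.52)]
vial_behind_mid [([-4.0, 63.0, 143.0], 0.58)]
```

View pics/scene9.png

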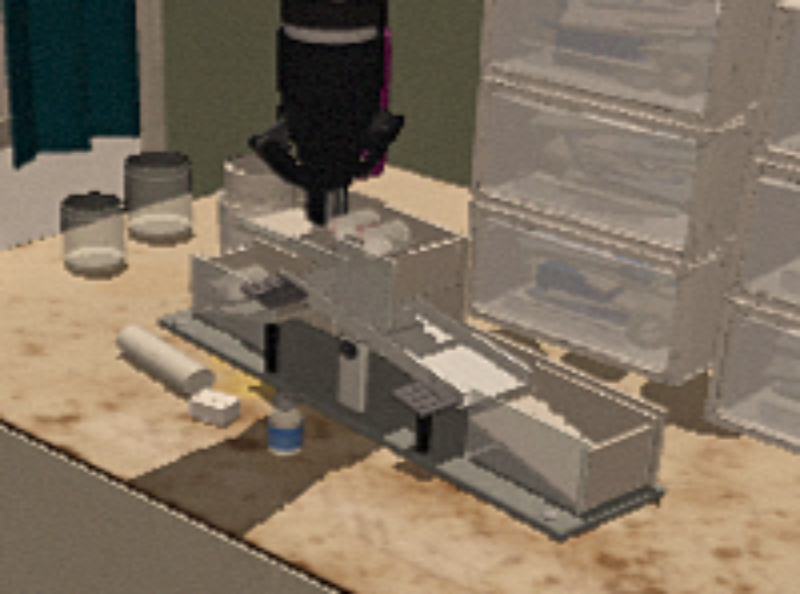

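View pics/side9.png

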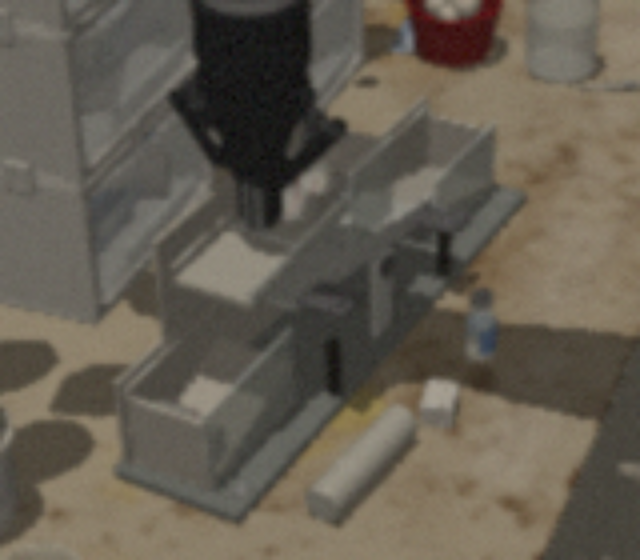

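Emit:
jog_arm --targets '[{"ax": 0, "ay": 0, "az": 0, "x": -2.5, "y": 0, "z": 0, "fingers": 0}, {"ax": 0, "ay": 0, "az": 0, "x": -2.5, "y": 0, "z": 0, "fingers": 0}, {"ax": 0, "ay": 0, "az": 0, "x": -2.5, "y": 0, "z": 0, "fingers": 0}, {"ax": 0, "ay": 0, "az": 0, "x": -2.5, "y": 0, "z": 0, "fingers": 0}, {"ax": 0, "ay": 0, "az": 0, "x": -2.5, "y": 0, "z": 0, "fingers": 0}, {"ax": 0, "ay": 0, "az": 0, "x": -2.5, "y": 0, "z": 0, "fingers": 0}, {"ax": 0, "ay": 0, "az": 0, "x": 0, "y": 0, "z": 0, "fingers": 0}, {"ax": 0, "ay": 0, "az": 0, "x": 0, "y": 0, "z": 0, "fingers": 0}, {"ax": 0, "ay": 0, "az": 0, "x": 0, "y": 0, "z": 0, "fingers": 0}, {"ax": 0, "ay": 0, "az": 0, "x": 0, "y": 0, "z": 0, "fingers": 0}, {"ax": 0, "ay": 0, "az": 0, "x": 0, "y": 0, "z": 0, "fingers": 0}, {"ax": 0, "ay": 0, "az": 0, "x": 0, "y": 0, "z": 0, "fingers": 0}]'

```text
time_s: 13.13
eef_pos: [0.5712, 0.0898, 0.1015]
tcp_rot: [3.142, -0.0, 1.432]
contact_force: [-0.0, 0.4, -0.5]
gripper_width: -0.0001
```

```bash
python3 p.py 10 | grep -v '^0'
```

```text
t 13.13 S [  0.3  71.  101.5] shift tool mm [49.  -0.3 -0.5] rot deg [ 0.   -0.    0.04] F [-0.04  0.38 -0.48] w -0.0001
wrist fing 23747
vial_near_slot_mid []
vial_behind_mid []
scene fing 216
vial_near_slot_mid []
vial_behind_mid [([-1.0, 43.0, 141.0], 0.58)]
side fing 564
vial_near_slot_mid [([2.0, -196.0, 38.0], 0.61)]
vial_behind_mid [([-5.0, 45.0, 145.0], 0.61)]
```

View pics/scene10.png

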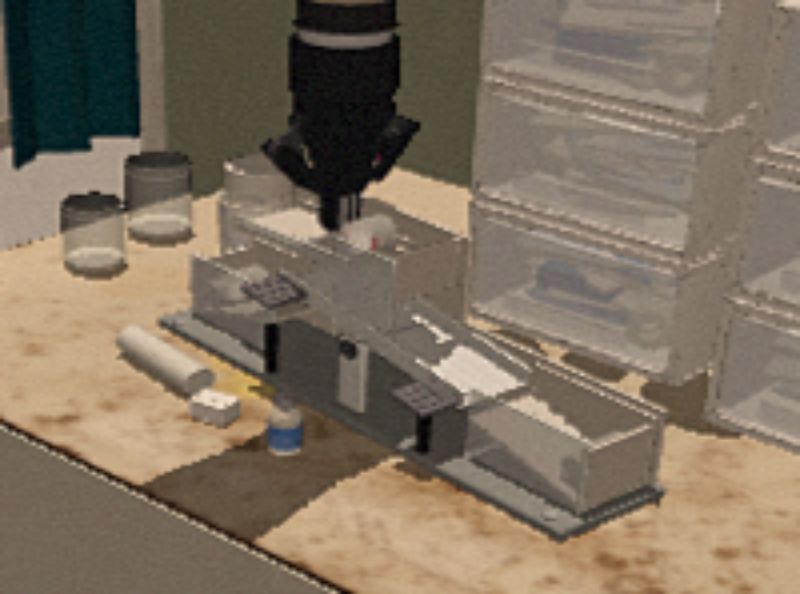

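View pics/side10.png

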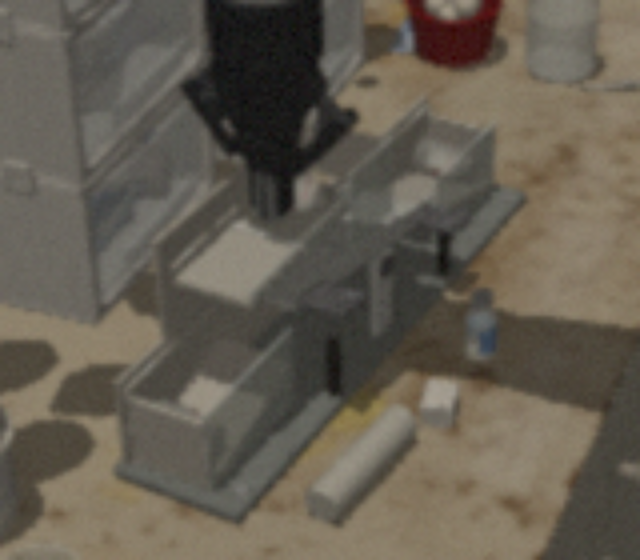

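Emit:
jog_arm --targets '[{"ax": 0, "ay": 0, "az": 0, "x": -2.5, "y": 0, "z": 0, "fingers": 0}, {"ax": 0, "ay": 0, "az": 0, "x": -2.5, "y": 0, "z": 0, "fingers": 0}, {"ax": 0, "ay": 0, "az": 0, "x": -2.5, "y": 0, "z": 0, "fingers": 0}, {"ax": 0, "ay": 0, "az": 0, "x": -2.5, "y": 0, "z": 0, "fingers": 0}, {"ax": 0, "ay": 0, "az": 0, "x": -2.5, "y": 0, "z": 0, "fingers": 0}, {"ax": 0, "ay": 0, "az": 0, "x": -2.5, "y": 0, "z": 0, "fingers": 0}, {"ax": 0, "ay": 0, "az": 0, "x": -2.5, "y": 0, "z": 0, "fingers": 0}, {"ax": 0, "ay": 0, "az": 0, "x": -2.5, "y": 0, "z": 0, "fingers": 0}, {"ax": 0, "ay": 0, "az": 0, "x": -2.5, "y": 0, "z": 0, "fingers": 0}, {"ax": 0, "ay": 0, "az": 0, "x": -2.5, "y": 0, "z": 0, "fingers": 0}, {"ax": 0, "ay": 0, "az": 0, "x": -2.5, "y": 0, "z": 0, "fingers": 0}, {"ax": 0, "ay": 0, "az": 0, "x": -2.5, "y": 0, "z": 0, "fingers": 0}]'

```text
time_s: 14.58
eef_pos: [0.567, 0.0597, 0.1015]
tcp_rot: [-3.142, 0.0, 1.431]
contact_force: [0.3, -0.4, -0.0]
gripper_width: 0.0002
```

Emit:
jog_arm --targets '[{"ax": 0, "ay": 0, "az": 0, "x": 0, "y": 0, "z": 0, "fingers": 0}, {"ax": 0, "ay": 0, "az": 0, "x": 0, "y": 0, "z": 0, "fingers": 0}, {"ax": 0, "ay": 0, "az": 0, "x": 0, "y": 0, "z": 0, "fingers": 0}, {"ax": 0, "ay": 0, "az": 0, "x": 0, "y": 0, "z": 0, "fingers": 0}]'

```text
time_s: 14.92
eef_pos: [0.567, 0.0601, 0.1015]
tcp_rot: [-3.142, -0.0, 1.432]
contact_force: [0.1, -0.5, -0.5]
gripper_width: 0.0001
```

```bash
python3 p.py 11 | grep -v '^0'
```

```text
t 14.92 S [  0.3  41.  101.5] shift tool mm [79.  -0.2 -0.5] rot deg [-0.   -0.01  0.04] F [ 0.05 -0.49 -0.55] w 0.0001
wrist fing 252
vial_near_slot_mid []
vial_behind_mid []
scene fing 0
vial_near_slot_mid []
vial_behind_mid [([3.0, -155.0, 49.0], 0.63)]
side fing 46
vial_near_slot_mid [([1.0, -192.0, 38.0], 0.42), ([-2.0, 19.0, 126.0], 0.37)]
vial_behind_mid [([-1.0, -152.0, 50.0], 0.42)]
```

View pics/side11.png

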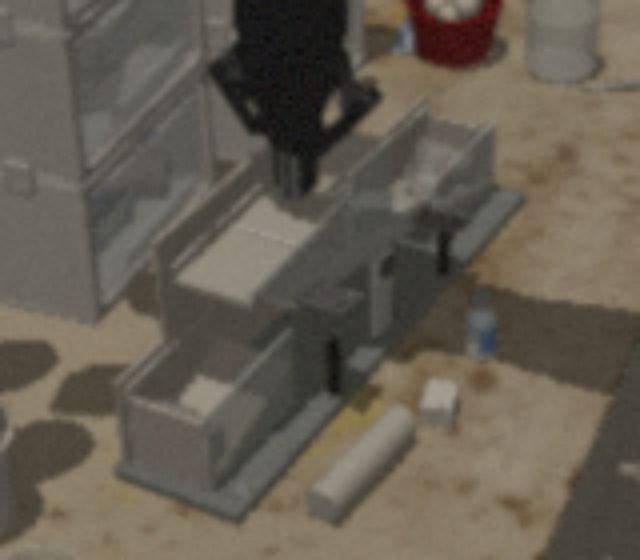

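Both are down in the right-hand chute. I'll retreat upward and check.

Emit:
jog_arm --targets '[{"ax": 0, "ay": 0, "az": 0, "x": 3, "y": 0, "z": -10, "fingers": 0}, {"ax": 0, "ay": 0, "az": 0, "x": 0, "y": 0, "z": -20, "fingers": 0}, {"ax": 0, "ay": 0, "az": 0, "x": 0, "y": 0, "z": -25, "fingers": 0}, {"ax": 0, "ay": 0, "az": 0, "x": 0, "y": 0, "z": -25, "fingers": 0}, {"ax": 0, "ay": 0, "az": 0, "x": -15, "y": -8, "z": -20, "fingers": 0}, {"ax": 0, "ay": 0, "az": 0, "x": -30, "y": -15, "z": 0, "fingers": 0}, {"ax": 0, "ay": 0, "az": 0, "x": -30, "y": -20, "z": 0, "fingers": 0}, {"ax": 0, "ay": 0, "az": 0, "x": -30, "y": -20, "z": 0, "fingers": 0}, {"ax": 0, "ay": 0, "az": 0, "x": -30, "y": -10, "z": 0, "fingers": 0}, {"ax": 0, "ay": 0, "az": 0, "x": 0, "y": 0, "z": 0, "fingers": 0}, {"ax": 0, "ay": 0, "az": 0, "x": 0, "y": 0, "z": 0, "fingers": 0}]'

```text
time_s: 16.28
eef_pos: [0.4763, -0.0616, 0.2027]
tcp_rot: [3.14, -0.0, 1.428]
contact_force: [-0.1, 0.9, 0.2]
gripper_width: 0.0
```

```bash
python3 p.py 12 | grep -v '^0'; python3 -c "
from h import *
look(13)
for n in('scene','side'):
  for t in('vial_done','right_tab','left_tab'):print(n,t,[(np.round(S(r['xyz'])*1000).tolist(),round(r['conf'],2)) for r in mark_of(t,n)[:2]])"
```

```text
t 16.28 S [-72.6 -92.2 202.7] shift tool mm [212.3  71.9 100.9] rot deg [ 0.11 -0.01 -0.14] F [-0.06  0.93  0.24] w 0.0
wrist fing 0
vial_near_slot_mid [([-1.0, 1.0, 130.0], 0.66), ([5.0, -190.0, 37.0], 0.56)]
vial_behind_mid [([2.0, -154.0, 46.0], 0.79)]
scene fing 0
vial_near_slot_mid []
vial_behind_mid [([-116.0, 58.0, -4.0], 0.74), ([-1.0, -157.0, 48.0], 0.44)]
side fing 0
vial_near_slot_mid [([4.0, -192.0, 38.0], 0.58)]
vial_behind_mid [([-4.0, -156.0, 50.0], 0.53)]
t 16.73 S [-72.5 -90.5 201.3] shift tool mm [  4.4  22.6 171.3] rot deg [-0.02 -0.01  0.1 ] F [ 0.16 -0.69  0.17] w -0.0001
Ltab z [0.09   0.0921 0.0939]
Rtab z [0.0609 0.0625 0.0642]
scene vial_done [([20.0, 194.0, 35.0], 0.34)]
scene right_tab []
scene left_tab [([-52.0, 82.0, 95.0], 0.89)]
side vial_done [([21.0, 189.0, 33.0], 0.53)]
side right_tab [([-49.0, -79.0, 62.0], 0.7)]
side left_tab [([-52.0, 83.0, 91.0], 0.86), ([1.0, -0.0, 1.0], 0.36)]
```

View pics/scene12.png

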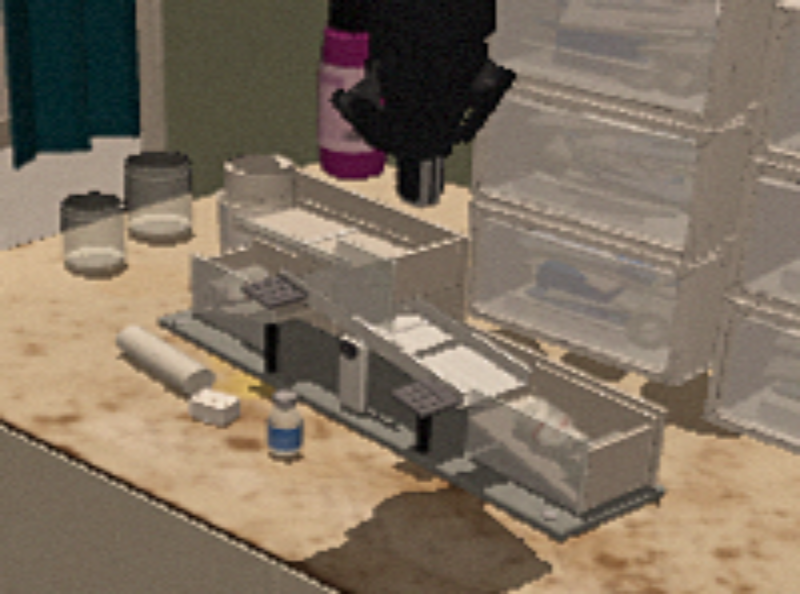

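View pics/side12.png

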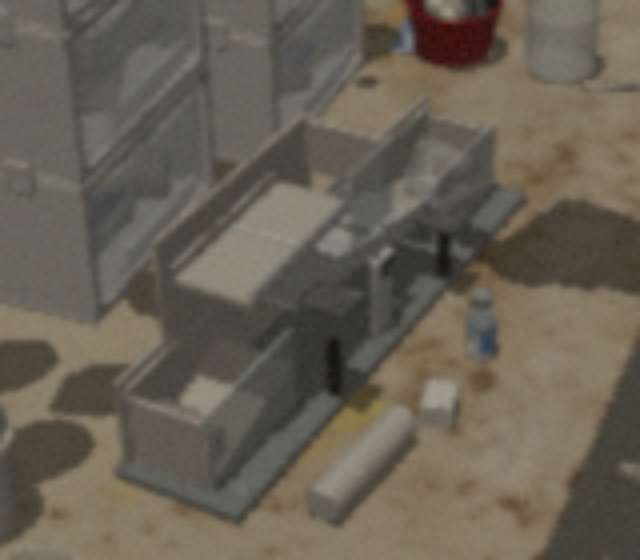

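View pics/wrist12.png

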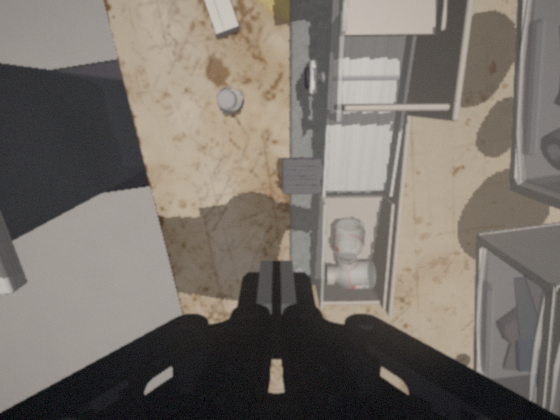

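```bash
python3 -c "
from workcell import job
print(job.close_job())"
```

```text
the job is handed in; nothing more can be done
None
```

The rocker now feeds right and stays there, and both shelf vials are down in the right-hand chute. I handed the job in at about 17 s.

**What I did:**
1. I pressed the right thumb tab down with shut fingers until it met its stop, at about 10 N.
2. I lifted clear. The right tab then read 62 mm and the left 92 mm, so the gate was fully tipped.
3. I pushed the vials slowly from behind. The first dropped and settled in the pocket before I pushed the second over.
4. I withdrew, so that nothing was touched at the end.

**Last checks:**
- **Rocker:** it had not moved, with the right tab at 62 mm and the left at 92 mm.
- **First vial:** it lies against the end wall, at sorter y about -192 mm.
- **Second vial:** it rests against the first, at sorter y about -155 mm. It turned on the way down and lies along the lane instead of across it. I left it that way because it was at rest.
- **Shelf and surroundings:** the shelf is empty. The vial in the left pocket (checked with the networks) and the small things in front of the sorter (checked in the pictures) look undisturbed. I did not check the things at the far left and right.

**What disagreed:**
- **Fingertip height:** the reported TCP lay about 35 mm below the fingertips that all three cameras showed. My first press therefore stopped short of the tab without touching it. I then set heights from the cameras and the contact force.
- **Network reports:** there were a few false hits, including one on the now empty drop slot. The pictures ruled these out.

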